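# Set the cure timer by four clicks and start it

## Task

The cure timer's click-stop dial has a finger hole: with a fingertip, turn the dial clockwise as seen from above by exactly four clicks from where it stands now, never going past the fourth. Only then press the start button beside it all the way down and let it come up again. Just push and press; do not pick up or shift the small loose things standing on and around the timer.

Things in the scene. Friction and masses are not known exactly. Their poses are not given: they have to be found in the camera images.
- timer: the cure timer: low grey bench unit, 124 mm deep (its x), 190 mm wide (its y), flat top 46 mm above the worktop; fixed, turned up to 0.22 rad. Origin: centre of its underside; x away from the robot at yaw 0, y left, z up. In this frame the dial's axis is at (0, 30) mm, the button at (22, -62) mm. Beware of the 0.3 m tall instrument (bow handle to 0.4 m) left of the worktop.
- dial (a joint): dial angle in rad, growing clockwise seen from above. One click is 0.4189 rad (24 deg). It rests only at whole clicks, 0 to 8 (end stops just beyond), and starts at rest at 0, 1, 2 or 3; once past half-way to the next stop it springs on into it. A click takes about 0.12 N m: 5 to 12 N at the finger hole. At 0 the pointer looks 96 deg left (anticlockwise) of the timer's x axis.
- dial_axis (a point): centre of the dial's upper face, on its vertical axis. The dial is a flat aluminium disc, 104 mm across, whose upper face is 18 mm above the case top (64 mm above the worktop); a black line runs from the centre toward the rim on the side away from the finger hole.
- finger_hole (a point): centre of the mouth of the dial's one round finger hole: 44 mm across, 14 mm deep with a flat black floor (floor 50 mm above the worktop), its centre 26 mm from the dial's axis; it turns with the dial. Shut fingers of up to about 40 mm over their diagonal fit in upright, with slack.
- pointer (a point): small black dot on the dial's rim at the finger hole's side, on the upper face 50 mm from the axis; it turns with the dial past nine short black marks on the case, one for each click stop.
- start_button (a joint): how far the start button is pressed, in m: 0 up, 0.006 fully down; it springs back, and takes about 5 N to push fully down
- start_button_top (a point): centre of the top of the round white start button, 26 mm across, set in a wider dark collar on the case to the right of the dial, on the side away from the robot; it is pressed straight down
- thumb_nut: loose white thumb nut, 26 mm across and 17 mm high, standing on the timer's case near the start button; origin at the centre of its underside
- vial_c: loose clear vial, 25 mm across, 50 mm high, standing left of the timer; origin at the centre of its underside
- brass_coupling: loose brass coupling, 22 mm across, 25 mm high, standing left of the timer; origin at the centre of its underside
- fixture_block_a: loose small white block, 25 by 40 by 21 mm, right of the timer, the nearer of two to the robot; origin at the centre of its underside
- fixture_block_b: loose small white block, 25 by 40 by 21 mm, right of the timer, the farther of two from the robot; origin at the centre of its underside

How it is judged:
By the outcome, as a careful person would: the job done as asked, in the order asked, and still so for the second after the job is handed in, with the robot touching nothing.
It also fails if it takes over 58 s, if anything falls off the work surface, if the arm or the gripper's body presses on something with over 40 N, if the wrist force passes 120 N, or if a joint passes its speed limit or range.

## Robot

A 6-joint arm with a two-finger parallel gripper is mounted at the origin on a cart in front of the work surface, level with it; the furniture and walls round the work are solid. World frame = base frame: x ahead of the robot, y to its left, z up, the work surface at z = 0. Lengths are in m, angles in degrees, forces in N, time in s.
With the tool pointing down it reaches from about 0.375 to 0.9 m from the base axis. Payload 3.1 kg.
Tool frame: the origin (TCP) lies at the very end of the fingers, on their centre line; the grasp point (between the pads) lies bot.hold_point_z behind it (bot.hold_point_z is the distance from the TCP to the grasp point, in m); z points along the fingers, y is the line along which they close (so a half turn about z gives the same grasp; the last joint's range is limited). The gripper opens to 87 mm and grips with 3 to 60 N. Pads are 19 mm wide; open, the fingers measure 117 mm over their backs; the gripper's body (75 mm by 190 mm) begins 51 mm behind the grasp point.
Start: joints at [-75.946, 30.224, 82.088, -0, 67.689, -10.227], TCP at [0.257, -0.57, 0.223] pointing down, gripper open.
Joint ranges: [-176.69, 176.69], [-43.24, 126.21], [12.49, 139.97], [-82, 262], [0, 151.66], [-163.58, 163.58]. Speed limits (degrees/s): [159.86, 159.86, 180, 180, 180, 180].

## Interface

Orientations are given as a 3x3 rotation matrix whose columns are the frame's x, y, z axes.
In Python, from rig import bot gives the robot as it stands.
- The arm moves only by the tool apply_moves, never from a script. Its argument "plan" is one flat list of numbers, 4 for each row, row after row: the shift along the world's x, y, z normalised to -1 to 1, where 1 is 0.05 m, then the turn about the world's z normalised to -1 to 1, where 1 is 10 degrees. A call has 1 to 12 rows; each row shifts and turns the commanded pose from where the row before left it; what a row does not reach is not made up. A row lasts 1/8 s, in which the tool goes at most 62.5 mm and 10.7 degrees, less where a joint would pass 70% of its speed; a pose out of reach is approached as far as the arm can. A call with a number of a shift or a turn outside -1 to 1 is refused whole. A call with a gripper value outside its range is refused whole. "grip" is the closure, from -1 (fully open) to 1 (shut), so that 0 is half open, set as the call begins (left out, the last holds). The fingers move at their own pace and stop on an object; the grip force is fixed at half the most. Time passes only in rows, so rows that do not move let the fingers close. It gives the time, the measured TCP pose, the force, the opening and the grip force at its end, in the units of the state.
- bot.read_state(): the state, without advancing time (a new reading comes with each control period).
- bot.capture(name): name is "scene" or "top" or "wrist"; returns (picture, depth): 384x512x3 uint8, red, green, blue; 384x512 float32, m along the optical axis (not along the pixel's ray), 0 where there is no reading.
- bot.camera_info(name): a dict with "vertical_fov" (degrees; the focal length in pixels is half the picture's height over the tangent of half this angle, whatever the lens; pixels are square), "cx", "cy" (the principal point, pixels), "rvec" (rotation vector, rad) and "tvec" (3), from world to camera coordinates, as OpenCV has them; the wrist camera has in their place "mount" (4x4, takes a point from camera to tool coordinates, whose origin is the TCP and whose axes are the flange's). Camera axes: x right, y down, z forward; pixel columns grow to the right and rows downward; lengths in m; the calibration is good to about 2 mm. A picture is of the moment at which its call begins: read the wrist's pose just before it. camera_info takes no time and is no camera call.
- bot.hand_in(): hands the job in; it is judged then, once.
Trained networks look in the newest picture that a camera, given by its name, has taken for a name from the list of things; names that differ only in an ending like _2 or _b are one class to them, and where a whole thing is asked for, a point or a joint stands for the part that bears it (a point fixed in the world has none). Each returns a list of dicts, best first, with "p" (0 to 1); they miss things now and then, are a little off and sometimes report something else, mostly with a low value. They report only what shows in the picture. A call takes as long as a camera call.
- bot.outline_of(camera, target): "mask" (384x512 bool, what is visible of it) and "xy" ([column, row] as shares, 0 to 1, of the picture: columns of its width, rows of its height, amid what is visible of it).
- bot.pinpoint(camera, target): "xy" ([column, row] as shares, 0 to 1, of the picture: columns of its width, rows of its height: a listed point, or the origin of a listed thing).
The state is a dict: "time_s": time; "joint_positions": joint angles; "qvel": joint speeds; "tau": joint torques, N m; "position": TCP position; "tcp_rot": TCP orientation; "force": force on the tool from outside, world axes, zero at the start; "moment": the same for the moment, N m; "opening": opening from 0.0 (shut) to 1.0 (fully open); "grasp_force": force on a finger pad.
Only numpy, scipy, OpenCV 4.12 (cv2) and the standard library are available. Lean on these libraries where they do the work, as an engineer would, in place of code of your own. Each camera call takes 0.05 s, during which the arm holds its last target. There are 200 camera calls.

## Working session

There is one attempt and no reset: what is moved stays moved. The work goes in short steps, Python scripts to look and compute and a tool call to move; the robot and the scene stay as the last step left them, time stands still between calls to the robot, and variables do not carry over. Pictures are saved under pics/ and viewed, at most 10 in all, crops included, and the job is handed in when it is done.

Besides the shell and the picture viewer there is one more tool, called by a JSON object that holds its "api" and its "payload". apply_moves: Moves the arm, as the interface text tells. Its arguments: {"type":"object","properties":{"plan":{"type":"array","items":{"type":"number"}},"grip":{"type":"number"}},"required":["plan"]}

```bash
mkdir -p pics; cat > h.py <<'E'
import numpy as np, cv2
from rig import bot
def cam(name, st=None):
    i=bot.camera_info(name); f=192/np.tan(np.radians(i["vertical_fov"])/2)
    K=np.array([[f,0,i["cx"]],[0,f,i["cy"]],[0,0,1]])
    if "mount" in i:
        st=st or bot.read_state(); T=np.eye(4); T[:3,:3]=st["tcp_rot"]; T[:3,3]=st["position"]
        T=T@np.array(i["mount"])
    else:
        R=cv2.Rodrigues(np.array(i["rvec"],float))[0]; T=np.eye(4); T[:3,:3]=R.T; T[:3,3]=-R.T@np.array(i["tvec"],float).ravel()
    return K,T
def onplane(K,T,uv,z):
    d=T[:3,:3]@np.linalg.solve(K,[uv[0],uv[1],1]); o=T[:3,3]
    return o+d*(z-o[2])/d[2]
def withdepth(K,T,uv,dep):
    u,v=int(round(uv[0])),int(round(uv[1])); p=dep[max(0,v-2):v+3,max(0,u-2):u+3]; p=p[p>0]
    if not len(p): return None
    return T[:3,:3]@(np.linalg.solve(K,[uv[0],uv[1],1])*np.median(p))+T[:3,3]
E
python3 - <<'E'
from h import *
print(bot.camera_info("wrist"), bot.hold_point_z)
H=dict(dial_axis=.064,finger_hole=.064,pointer=.064,start_button_top=None,thumb_nut=.046,timer=0,vial_c=0,brass_coupling=0,fixture_block_a=0)
for n in("scene","top"):
    st=bot.read_state(); im,d=bot.capture(n); K,T=cam(n); cv2.imwrite(f"pics/{n}0.png",im[:,:,::-1])
    print(n,T[:3,3].round(3))
    for t,h in H.items():
        for r in bot.pinpoint(n,t)[:2]:
            uv=np.array(r["xy"])*[512,384]; w=withdepth(K,T,uv,d)
            print(t,round(r["p"],2),uv.round(1),None if w is None else w.round(4), onplane(K,T,uv,h if h is not None else .055).round(4))
print(bot.read_state()["time_s"])
E
```

```text
{'vertical_fov': 69.8506957293703, 'cx': 259.39191609336245, 'cy': 196.28747282558, 'mount': array([[-8.77564862e-04, -9.67324526e-01, -2.53539921e-01,
         6.93885554e-02],
       [ 9.99999103e-01, -1.10548114e-03,  7.56468437e-04,
        -7.04244358e-04],
       [-1.01203407e-03, -2.53539029e-01,  9.67324628e-01,
        -1.61526399e-01],
       [ 0.00000000e+00,  0.00000000e+00,  0.00000000e+00,
         1.00000000e+00]])} 0.0187
scene [-0.124  0.386  0.724]
dial_axis 0.58 [222.5 206.9] [0.444  0.1098 0.0631] [0.4432 0.1101 0.064 ]
finger_hole 0.76 [209.  197.5] [0.4932 0.1137 0.0494] [0.4798 0.1196 0.064 ]
pointer 0.95 [201.1 193.8] [0.4996 0.1267 0.0616] [0.4974 0.1276 0.064 ]
start_button_top 0.65 [253.2 178.6] [0.4745 0.0206 0.0673] [0.4857 0.0138 0.055 ]
thumb_nut 0.51 [276.5 196.3] [0.4121 0.0062 0.0609] [ 0.4242 -0.0023  0.046 ]
timer 0.66 [235.7 223.8] [0.402  0.106  0.0516] [0.4424 0.0846 0.    ]
vial_c 0.59 [176.6 248.1] [0.4369 0.2168 0.0189] [0.452  0.2123 0.    ]
brass_coupling 0.66 [188.3 266.2] [0.3952 0.2146 0.0078] [0.4009 0.2128 0.    ]
fixture_block_a 0.47 
[... 400 characters left out ...]
n_top 0.66 [253.5 174.1] [0.4801 0.0252 0.0681] [0.4829 0.0253 0.055 ]
start_button_top 0.57 [284.2 197.9] [ 0.4397 -0.0382  0.0183] [ 0.4335 -0.0364  0.055 ]
thumb_nut 0.51 [259.8 206.2] [0.4155 0.0128 0.064 ] [0.4182 0.0129 0.046 ]
timer 0.95 [226.1 194.6] [0.4392 0.0801 0.0643] [0.4506 0.0847 0.    ]
vial_c 0.75 [265.  205.4] [0.4172 0.0024 0.0629] [0.4269 0.0018 0.    ]
vial_c 0.59 [164.7 196.5] [0.4406 0.2084 0.0378] [0.4472 0.2159 0.    ]
brass_coupling 0.38 [161.9 216.8] [0.4003 0.2156 0.0243] [0.4035 0.2205 0.    ]
fixture_block_a 0.74 [206.7 189. ] [0.451  0.1193 0.0635] [0.463  0.1264 0.    ]
fixture_block_a 0.71 [285.2 196. ] [ 0.4437 -0.0403  0.0186] [ 0.447  -0.0413  0.    ]
1.0
```

```bash
python3 - <<'E'
import cv2,numpy as np
a=cv2.imread("pics/top0.png")[130:260,130:310]; b=cv2.imread("pics/scene0.png")[80:330,80:400]
a=cv2.resize(a,None,fx=4.4,fy=4.4,interpolation=cv2.INTER_CUBIC)
cv2.imwrite("pics/a.png",a); cv2.imwrite("pics/b.png",cv2.resize(b,None,fx=2.3,fy=2.3))
E
```

```text
(no output)
```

View pics/a.png

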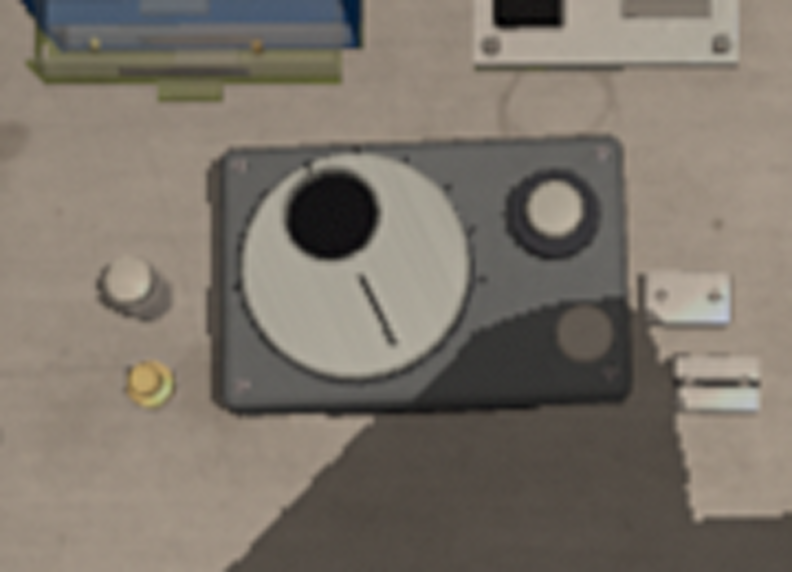

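View pics/b.png

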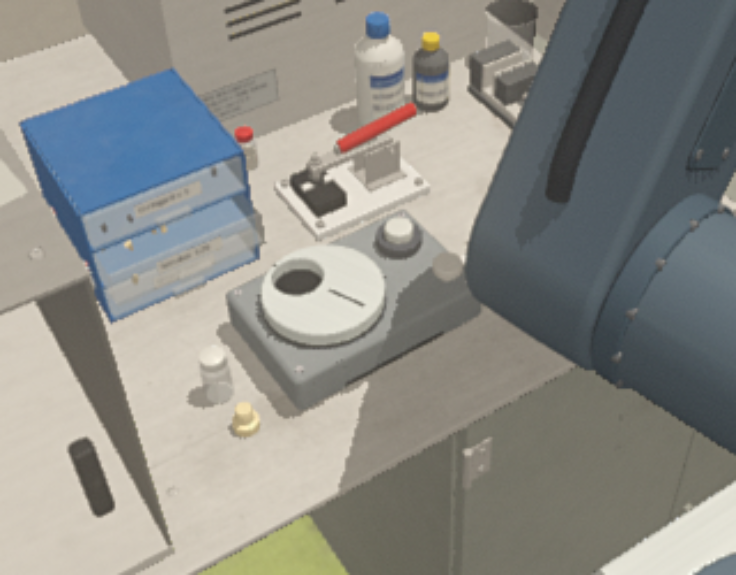

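```bash
python3 - <<'E'
from h import *
print(bot.read_state()["tcp_rot"].round(3) if hasattr(bot.read_state()["tcp_rot"],'round') else bot.read_state()["tcp_rot"])
g=np.full((24,30),-1.)
P=[]
for n in("top","scene"):
    _,d=bot.capture(n); K,T=cam(n); v,u=np.nonzero(d>0)
    c=np.linalg.inv(K)@np.vstack([u,v,np.ones(len(u))])*d[v,u]; P.append((T[:3,:3]@c).T+T[:3,3])
P=np.vstack(P)
xs=np.arange(.1,.8,.05); ys=np.arange(.5,-.7,-.05)
print("y/x  ",*(f"{x:5.2f}" for x in xs))
for y in ys:
    r=[]
    for x in xs:
        m=(P[:,0]>=x)&(P[:,0]<x+.05)&(P[:,1]>=y)&(P[:,1]<y+.05); r.append(P[m,2].max() if m.sum()>3 else np.nan)
    print(f"{y:5.2f}",*(f"{q:5.2f}" for q in r))
E
```

```text
[[ 0.912  0.411  0.   ]
 [ 0.411 -0.912  0.   ]
 [ 0.     0.    -1.   ]]
y/x    0.10  0.15  0.20  0.25  0.30  0.35  0.40  0.45  0.50  0.55  0.60  0.65  0.70  0.75
 0.50 -0.82 -0.83 -0.83 -0.83  0.02  0.02  0.05  0.05  0.05  0.04  0.01   nan   nan   nan
 0.45 -0.83 -0.83 -0.83 -0.78  0.30  0.02  0.05  0.05  0.05  0.05  0.01   nan   nan   nan
 0.40 -0.83 -0.83 -0.83 -0.78  0.31  0.31  0.32  0.32  0.32  0.32  0.32  0.31  0.30   nan
 0.35 -0.83 -0.83 -0.82 -0.78  0.31  0.31  0.32  0.32  0.32  0.31  0.31  0.31  0.31  0.00
 0.30 -0.83 -0.83 -0.83 -0.83  0.31  0.31  0.32  0.32  0.31  0.31  0.31  0.31  0.31  0.01
 0.25 -0.83 -0.83 -0.83 -0.83  0.01  0.01  0.01  0.17  0.17  0.17  0.14  0.14  0.14  0.01
 0.20   nan   nan -0.83 -0.83  0.01  0.03  0.06  0.05  0.09  0.14  0.14  0.14  0.14  0.01
 0.15  0.01   nan -0.83 -0.83  0.01  0.05  0.07  0.07  0.09  0.14  0.14  0.14  0.14  0.36
 0.10  0.00  0.32  0.33 -0.83  0.01  0.07  0.07  0.07  0.09  0.14  0.14  0.14  0.21  0.21
 0.05  0.33  0.40  0.43  0.41  0.01  0.05  0.07  0.07  0.06  0.03  0.03  0.05  0.22  0.23
 0.00  0.34  0.47  0.52  0.50  0.01  
[... 522 characters left out ...]
 nan   nan  0.00  0.01  0.01  0.01  0.01  0.02  0.05  0.07  0.21  0.26
-0.35   nan   nan   nan   nan  0.00  0.00  0.21  0.22  0.21  0.21  0.21  0.21  0.21  0.25
-0.40   nan   nan   nan   nan   nan -0.05  0.21  0.25  0.25  0.22  0.21  0.21  0.22  0.24
-0.45   nan   nan   nan   nan   nan -0.05  0.21  0.25  0.25  0.21  0.21  0.21  0.21  0.21
-0.50   nan   nan   nan   nan   nan -0.05  0.21  0.21   nan   nan   nan   nan  0.21  0.21
-0.55   nan   nan   nan   nan   nan -0.05 -0.05 -0.05   nan   nan   nan   nan   nan   nan
-0.60   nan   nan   nan   nan   nan -0.05 -0.05 -0.05 -0.05   nan   nan   nan   nan   nan
-0.65   nan   nan   nan   nan   nan -0.05 -0.05 -0.05 -0.05 -0.05   nan   nan   nan   nan
```

{"api": "apply_moves", "payload": {"plan": [0, 0, 1, 0, 0, 0.3, 1, 0, 0.27, 1, 0, -0.2, 0.27, 1, 0, -0.2, 0.27, 1, 0, -0.2, 0.27, 1, 0, -0.2, 0.27, 1, 0, -0.2, 0.27, 1, 0, -0.2, 0.27, 1, 0, -0.2, 0.27, 1, 0, -0.2, 0.27, 1, 0, -0.2, 0.27, 1, 0, -0.2], "grip": 1}}

```text
time_s: 2.6
position: [0.3923, -0.0531, 0.3229]
tcp_rot: [[0.997, 0.073, 0.001], [0.073, -0.997, -0.0], [0.001, 0.001, -1.0]]
force: [-0.3, -0.3, -0.6]
opening: 0.008
grasp_force: 0.0
```

{"api": "apply_moves", "payload": {"plan": [0.27, 1, 0, -0.2, 0.27, 1, -0.6, -0.2, 0.2, 0.4, -0.8, 0, 0, 0, -0.6, 0, 0, 0, 0, 0, 0, 0, 0, 0]}}

```text
time_s: 3.35
position: [0.4299, 0.065, 0.2235]
tcp_rot: [[1.0, 0.004, 0.002], [0.004, -1.0, -0.0], [0.002, 0.0, -1.0]]
force: [-1.1, 0.2, 0.4]
opening: 0.003
grasp_force: 0.0
```

```bash
cat > w.py <<'E'
from h import *
import sys
def look(name,view):
    st=bot.read_state(); im,d=bot.capture("wrist"); K,T=cam("wrist",st)
    print("t",st["time_s"],"tcp",np.round(st["position"],4),"yaw",np.degrees(np.arctan2(st["tcp_rot"][1][0],st["tcp_rot"][0][0])).round(2),"op",st["opening"])
    out={}
    for t,h in dict(dial_axis=.064,finger_hole=.064,pointer=.064,start_button_top=.066,thumb_nut=.046).items():
        for r in bot.pinpoint("wrist",t)[:1]:
            uv=np.array(r["xy"])*[512,384]; w=withdepth(K,T,uv,d); out[t]=onplane(K,T,uv,h)
            print(t,round(r["p"],2),uv.round(1),None if w is None else w.round(4),out[t].round(4))
    # refine: dial & hole by outlines
    for t,h in (("dial_axis",.064),("start_button_top",.066)):
        for r in bot.outline_of("wrist",t)[:1]:
            m=r["mask"].astype(np.uint8); c=max(cv2.findContours(m,0,1)[0],key=cv2.contourArea)
            w=np.array([onplane(K,T,p,h)[:2] for p in c[:,0].astype(float)],np.float32)
            print("outline",t,round(r["p"],2),np.round(cv2.minEnclosingCircle(w),4) if 0 else [np.round(q,4) for q in cv2.fitEllipse(w)])
    g=cv2.cvtColor(im,cv2.COLOR_RGB2GRAY)
    if "finger_hole" in out:
        m=(d>0)*0+(g<45); n,l,s,c=cv2.connectedComponentsWithStats(m.astype(np.uint8))
        for i in range(1,n):
            if s[i,4]>300: print("dark",s[i],onplane(K,T,c[i],.050).round(4))
    cv2.imwrite(f"pics/{name}.png",im[:,:,::-1])
    return im,d,K,T
if __name__=="__main__": look(sys.argv[1],0)
E
python3 w.py w1
```

```text
t 3.35 tcp [0.4299 0.065  0.2235] yaw 0.26 op 0.0026381890513763285
dial_axis 0.57 [219.7 164.1] [0.454  0.1122 0.0631] [0.4541 0.1121 0.064 ]
finger_hole 0.92 [212.1 145.2] [0.4748 0.1225 0.0496] [0.4758 0.1201 0.064 ]
pointer 0.97 [198.9 126.9] [0.4962 0.1344 0.063 ] [0.4962 0.1342 0.064 ]
start_button_top 0.97 [300.7 143.9] [0.4779 0.0187 0.0674] [0.4778 0.0185 0.066 ]
thumb_nut 0.82 [305.2 189.3] [0.4238 0.0103 0.0628] [0.4199 0.0074 0.046 ]
outline dial_axis 0.85 [array([0.4523, 0.1111]), array([0.1024, 0.1031]), np.float64(172.3156)]
outline start_button_top 0.73 [array([0.4766, 0.0208]), array([0.0237, 0.0255]), np.float64(146.8116)]
dark [463   0  18  90 390] [ 0.5786 -0.169   0.05  ]
dark [487   0  25  27 440] [ 0.6143 -0.191   0.05  ]
dark [274   4  29  21 347] [0.6169 0.0388 0.05  ]
dark [274  33  28  26 670] [0.5829 0.0354 0.05  ]
dark [   0   62   23  113 1220] [0.489 0.364 0.05 ]
dark [194 127  35  36 968] [0.4756 0.1235 0.05  ]
dark [  0 220  50  28 966] [0.3608 0.3779 0.05  ]
dark [  132   221   249    73 12237] [0.3295 0.0897 0.05  ]
dark [476 220  36  28 765] [ 0.3629 -0.2443  0.05  ]
dark [    0   268   512   116 38179] [0.2001 0.1064 0.05  ]
```

View pics/w1.png

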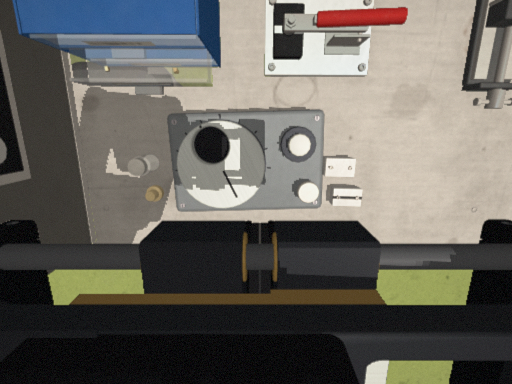

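{"api": "apply_moves", "payload": {"plan": [0.45, 0.57, 0, 0, 0.46, 0.57, 0, 0, 0, 0, -0.9, 0, 0, 0, -0.9, 0, 0, 0, -0.9, 0, 0, 0, 0, 0, 0, 0, 0, 0]}}

```text
time_s: 4.62
position: [0.4755, 0.1223, 0.0886]
tcp_rot: [[1.0, 0.005, 0.002], [0.005, -1.0, 0.0], [0.002, -0.0, -1.0]]
force: [0.2, -1.1, -0.7]
opening: 0.005
grasp_force: 0.0
```

```bash
python3 - <<'E'
from w import *
im,d,K,T=look("w2",0)
cv2.imwrite("pics/w2c.png",cv2.resize(im[60:300,120:400,::-1],None,fx=2.4,fy=2.4))
E
```

```text
t 4.625 tcp [0.4755 0.1223 0.0886] yaw 0.27 op 0.005315031931853567
pointer 0.91 [242.3 199.1] [0.4933 0.1352 0.0621] [0.4938 0.1351 0.064 ]
start_button_top 0.55 [405.1 224.6] [0.4765 0.0201 0.0675] [0.476  0.0193 0.066 ]
thumb_nut 0.6 [398.5 281.4] [0.428  0.0157 0.0619] [0.4182 0.0066 0.046 ]
outline start_button_top 0.76 [array([0.4779, 0.0224]), array([0.0251, 0.0301]), np.float64(149.22)]
```

View pics/w2c.png

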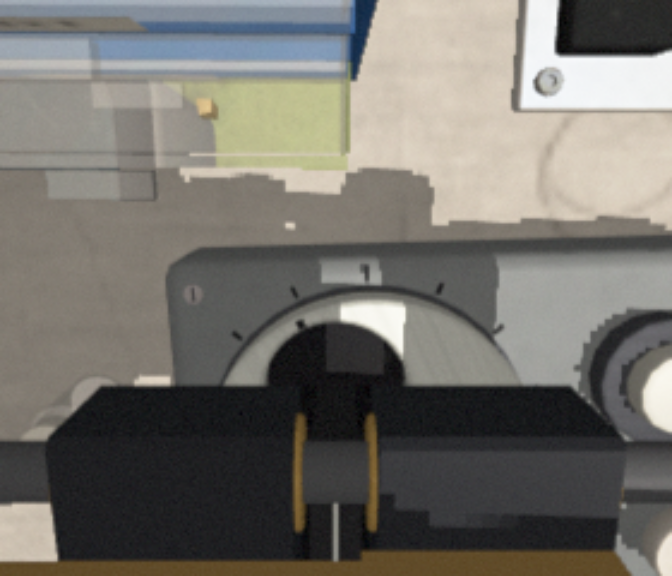

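{"api": "apply_moves", "payload": {"plan": [0, 0, -0.22, 0, 0, 0, -0.22, 0, 0, 0, -0.22, 0, 0, 0, 0, 0, 0, 0, 0, 0]}}

```text
time_s: 5.65
position: [0.4744, 0.1223, 0.0543]
tcp_rot: [[1.0, 0.005, -0.001], [0.005, -1.0, 0.0], [-0.001, -0.0, -1.0]]
force: [0.4, 0.1, 0.4]
opening: 0.005
grasp_force: 0.0
```

{"api": "apply_moves", "payload": {"plan": [0.021, -0.05, 0, 0, 0.016, -0.052, 0, 0, 0.01, -0.053, 0, 0, 0.005, -0.054, 0, 0, -0.001, -0.054, 0, 0, -0.007, -0.054, 0, 0, -0.012, -0.053, 0, 0, -0.018, -0.051, 0, 0, -0.023, -0.049, 0, 0, 0, 0, 0, 0, 0, 0, 0, 0]}}

```text
time_s: 7.02
position: [0.4745, 0.0986, 0.0546]
tcp_rot: [[1.0, 0.005, 0.001], [0.005, -1.0, -0.0], [0.001, 0.0, -1.0]]
force: [0.6, 0.9, -0.0]
opening: 0.004
grasp_force: 1.5
```

```bash
python3 - <<'E'
from w import *
im,d,K,T=look("w3",0)
cv2.imwrite("pics/w3c.png",cv2.resize(im[60:300,120:400,::-1],None,fx=2.4,fy=2.4))
im,_=bot.capture("top"); K,T=cam("top"); cv2.imwrite("pics/t3.png",im[:,:,::-1])
for r in bot.pinpoint("top","pointer")[:2]: print(r["p"],onplane(K,T,np.array(r["xy"])*[512,384],.064))
E
```

```text
t 7.025 tcp [0.4745 0.0986 0.0546] yaw 0.29 op 0.004265905290778546
pointer 0.73 [250.1 202.8] [0.4959 0.1053 0.0501] [0.4998 0.1048 0.064 ]
start_button_top 0.91 [395.5 243. ] [0.477  0.0201 0.0682] [0.476  0.0189 0.066 ]
thumb_nut 0.6 [388.3 301.9] [0.4305 0.0141 0.0583] [0.4217 0.0074 0.046 ]
outline dial_axis 0.68 [array([0.4968, 0.1107]), array([0.0191, 0.0753]), np.float64(0.1408)]
outline start_button_top 0.76 [array([0.4834, 0.022 ]), array([0.0152, 0.0266]), np.float64(163.3733)]
```

View pics/w3c.png

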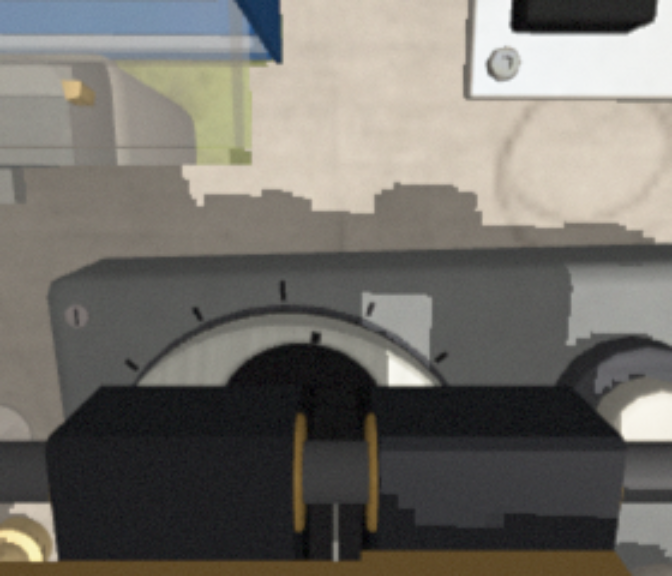

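```bash
python3 - <<'E'
from h import *
K,T=cam("wrist"); C=np.array([.4523,.1115])
for n,p,z in [("k2",(132,365),.046),("k3",(198,314),.046),("k4",(282,291),.046),("k5",(370,310),.046),("k6",(441,357),.046),("dot",(316,338),.064)]:
    w=onplane(K,T,np.array(p)/2.4+[120,60],z)[:2]; v=w-C; print(n,w.round(4),np.degrees(np.arctan2(v[1],v[0])).round(1),np.hypot(*v).round(4))
E
```

```text
k2 [0.488  0.1542] 50.1 0.0557
k3 [0.5023 0.1357] 25.9 0.0556
k4 [0.5086 0.1134] 1.9 0.0563
k5 [0.5036 0.0902] -22.6 0.0555
k6 [0.4906 0.0708] -46.7 0.0559
dot [0.5008 0.104 ] -8.8 0.0491
```

{"api": "apply_moves", "payload": {"plan": [-0.028, -0.047, 0, 0, -0.033, -0.043, 0, 0, -0.037, -0.04, 0, 0, -0.041, -0.036, 0, 0, -0.045, -0.031, 0, 0, 0, 0, 0, 0, 0, 0, 0, 0]}}

```text
time_s: 8.4
position: [0.4646, 0.0887, 0.0545]
tcp_rot: [[1.0, 0.005, -0.001], [0.005, -1.0, -0.0], [-0.001, 0.0, -1.0]]
force: [-0.3, 0.3, -0.0]
opening: 0.008
grasp_force: 0.0
```

```bash
cat > p.py <<'E'
from h import *
import sys
C=np.array([.4523,.1115]); a=lambda w:np.degrees(np.arctan2(w[1]-C[1],w[0]-C[0])).round(1)
st=bot.read_state(); im,d=bot.capture("wrist"); K,T=cam("wrist",st); print("finger",a(st["position"]),np.hypot(*(np.array(st["position"])[:2]-C)).round(4))
for r in bot.pinpoint("wrist","pointer")[:2]:
    w=onplane(K,T,np.array(r["xy"])*[512,384],.064); print(round(r["p"],2),a(w),np.hypot(*(w[:2]-C)).round(4))
cv2.imwrite(f"pics/{sys.argv[1]}.png",cv2.resize(im[60:300,120:400,::-1],None,fx=2.4,fy=2.4))
E
python3 p.py w4
```

```text
finger -61.8 0.0259
0.56 -46.1 0.0483
```

View pics/w4.png

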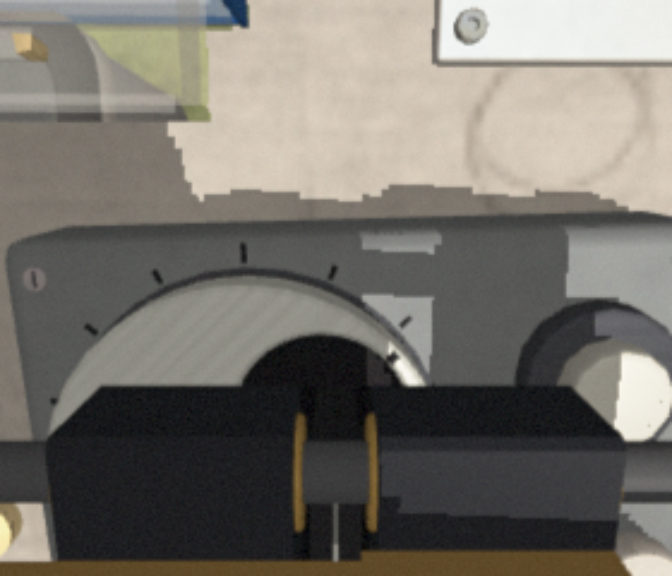

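{"api": "apply_moves", "payload": {"plan": [-0.049, -0.023, 0, 0, -0.051, -0.018, 0, 0, -0.053, -0.012, 0, 0, 0, 0, 0, 0, 0, 0, 0, 0]}}

```text
time_s: 9.12
position: [0.4564, 0.0862, 0.0545]
tcp_rot: [[1.0, 0.005, -0.002], [0.005, -1.0, -0.0], [-0.002, 0.0, -1.0]]
force: [-0.2, 0.5, -0.1]
opening: 0.005
grasp_force: 0.0
```

```bash
python3 p.py w5
```

```text
finger -80.7 0.0256
0.57 -65.9 0.0486
```

{"api": "apply_moves", "payload": {"plan": [0, 0, 0.3, 0, 0, 0, 0.4, 0, 0, 0, 0.9, 0, 0, 0, 1, 0, -0.4, 0, 0.8, 0, 0, 0, 0, 0, 0, 0, 0, 0]}}

```text
time_s: 10.1
position: [0.4367, 0.0862, 0.224]
tcp_rot: [[1.0, 0.005, -0.001], [0.005, -1.0, -0.0], [-0.001, 0.0, -1.0]]
force: [-0.3, -0.0, -0.1]
opening: 0.007
grasp_force: 0.0
```

```bash
python3 p.py w6; python3 w.py w6b
```

```text
finger -121.7 0.0297
0.72 -74.2 0.049
t 10.2 tcp [0.4366 0.0862 0.2233] yaw 0.27 op 0.005844446863085002
dial_axis 0.74 [169.7 195.1] [0.4097 0.211  0.0156] [0.4224 0.1948 0.064 ]
finger_hole 0.61 [260.5 164. ] [0.4583 0.0855 0.0499] [0.4604 0.0856 0.064 ]
pointer 0.69 [263. 162.] [0.4608 0.0824 0.0497] [0.4627 0.0826 0.064 ]
start_button_top 0.79 [319.9 147.8] [0.4796 0.018  0.0675] [0.4795 0.0176 0.066 ]
thumb_nut 0.78 [321.2 193.8] [0.4243 0.012  0.0625] [0.4201 0.0082 0.046 ]
outline dial_axis 0.93 [array([0.4521, 0.1111]), array([0.1012, 0.1014]), np.float64(43.3332)]
outline start_button_top 0.66 [array([0.4767, 0.0205]), array([0.024 , 0.0249]), np.float64(119.5313)]
dark [479   0  21  95 439] [ 0.583  -0.1666  0.05  ]
dark [292  10  30  21 378] [0.6167 0.0401 0.05  ]
dark [291  37  29  27 668] [0.5835 0.0373 0.05  ]
dark [   0   40   45  148 3127] [0.5127 0.3682 0.05  ]
dark [242 146  35  34 790] [0.4601 0.0895 0.05  ]
dark [  0 220  41  28 938] [0.367  0.4001 0.05  ]
dark [ 138  221  238   73 9337] [0.3264 0.1428 0.05  ]
dark [ 260  221  124   29 2722] [0.3661 0.0107 0.05  ]
dark [468 220  44  27 755] [ 0.369  -0.2226  0.05  ]
dark [    0   268   512   116 35879] [0.2081 0.1503 0.05  ]
dark [ 450  338   62   46 1800] [ 0.151 -0.252  0.05 ]
```

View pics/w6.png

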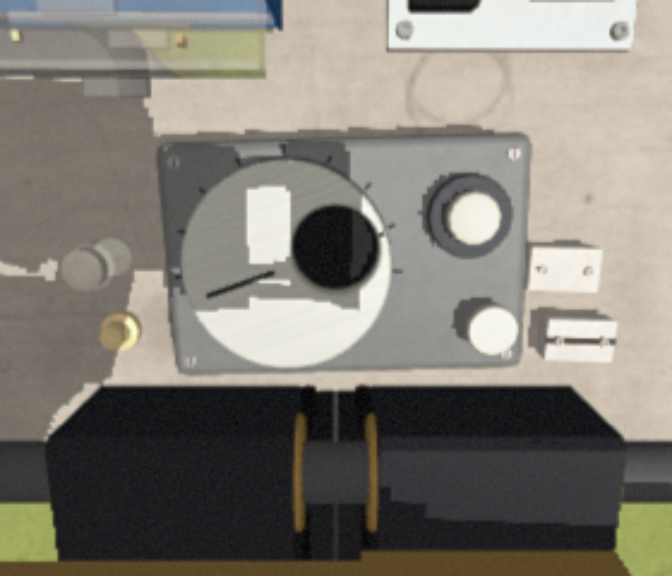

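{"api": "apply_moves", "payload": {"plan": [0.41, -0.66, 0, 0, 0.4, -0.66, 0, 0, 0, 0, -0.9, 0, 0, 0, -0.9, 0, 0, 0, -0.96, 0, 0, 0, 0, 0, 0, 0, 0, 0]}}

```text
time_s: 11.48
position: [0.4787, 0.0202, 0.0875]
tcp_rot: [[1.0, 0.005, 0.002], [0.005, -1.0, -0.0], [0.002, 0.0, -1.0]]
force: [0.5, -0.8, 0.2]
opening: 0.007
grasp_force: 0.0
```

{"api": "apply_moves", "payload": {"plan": [0, 0, -0.1, 0, 0, 0, -0.1, 0, 0, 0, -0.06, 0, 0, 0, -0.06, 0, 0, 0, -0.04, 0, 0, 0, 0, 0]}}

```text
time_s: 12.22
position: [0.4777, 0.0203, 0.0684]
tcp_rot: [[1.0, 0.005, -0.0], [0.005, -1.0, 0.0], [-0.0, -0.0, -1.0]]
force: [0.5, 0.5, 1.3]
opening: 0.008
grasp_force: 0.4
```

Contact begins; press further in small steps.

{"api": "apply_moves", "payload": {"plan": [0, 0, -0.04, 0, 0, 0, -0.04, 0, 0, 0, 0, 0, 0, 0, 0, 0]}}

```text
time_s: 12.72
position: [0.4777, 0.0203, 0.0646]
tcp_rot: [[1.0, 0.005, 0.0], [0.005, -1.0, -0.0], [0.0, 0.0, -1.0]]
force: [-0.3, -0.7, 3.5]
opening: 0.004
grasp_force: 1.7
```

{"api": "apply_moves", "payload": {"plan": [0, 0, -0.03, 0, 0, 0, -0.03, 0, 0, 0, 0, 0, 0, 0, 0, 0]}}

```text
time_s: 13.22
position: [0.4777, 0.0203, 0.0623]
tcp_rot: [[1.0, 0.005, 0.0], [0.005, -1.0, -0.0], [0.0, 0.0, -1.0]]
force: [-1.9, -0.0, 10.6]
opening: 0.007
grasp_force: 5.7
```

{"api": "apply_moves", "payload": {"plan": [0, 0, -0.02, 0, 0, 0, 0, 0, 0, 0, 0, 0]}}

```text
time_s: 13.6
position: [0.4778, 0.0203, 0.0621]
tcp_rot: [[1.0, 0.005, 0.001], [0.005, -1.0, -0.0], [0.001, 0.0, -1.0]]
force: [-3.7, 0.5, 20.1]
opening: 0.006
grasp_force: 9.7
```

{"api": "apply_moves", "payload": {"plan": [0, 0, 0.1, 0, 0, 0, 0.3, 0, 0, 0, 0.8, 0, 0, 0, 1, 0, -0.4, 0, 0.8, 0, 0, 0, 0, 0, 0, 0, 0, 0]}}

```text
time_s: 14.48
position: [0.4576, 0.0203, 0.2099]
tcp_rot: [[1.0, 0.005, -0.0], [0.005, -1.0, 0.0], [-0.0, -0.0, -1.0]]
force: [-0.3, 0.7, 0.0]
opening: 0.006
grasp_force: 0.0
```

```bash
python3 p.py w7; python3 w.py w7b | grep -v "dark"
```

```text
finger -86.7 0.0913
0.76 -72.4 0.0483
t 14.575 tcp [0.4573 0.0204 0.2092] yaw 0.28 op 0.003915034193157946
dial_axis 0.92 [178.  191.9] [0.4504 0.1147 0.0631] [0.4506 0.1144 0.064 ]
finger_hole 0.65 [200.1 183.8] [0.4571 0.0918 0.0495] [0.4602 0.0886 0.064 ]
pointer 0.9 [221.7 178.7] [0.4659 0.064  0.0623] [0.4662 0.0638 0.064 ]
start_button_top 0.86 [261.7 168.2] [0.479  0.0185 0.0676] [0.4787 0.0185 0.066 ]
thumb_nut 0.75 [270.8 212.8] [0.4253 0.0074 0.0624] [0.4199 0.0067 0.046 ]
outline dial_axis 0.72 [array([0.4574, 0.1099]), array([0.0931, 0.1083]), np.float64(6.6833)]
```

View pics/w7.png

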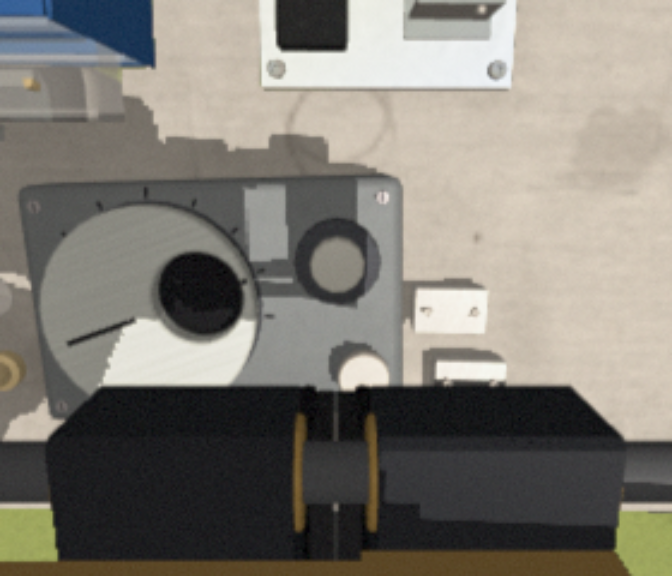

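The dial's dot at (243,282) points at the seventh stop mark, and the button at (337,262) has come back up, reading 67.6 mm high. The loose things are where they were.

```bash
python3 -c "from rig import bot; print(bot.hand_in())"
```

```text
the job is handed in; nothing more can be done
None
```

I turned the dial exactly four clicks clockwise (stop 3 to stop 7), then pressed the start button fully down (6 mm) and let it come back up; the loose things stayed where they were, and I handed the job in at about 15 s.

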